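# Change to the fine whetstone and set the cleaver at 20 degrees

## Robot

A 6-joint arm with a two-finger parallel gripper is mounted at the origin on the work surface. World frame = base frame: x ahead of the robot, y to its left, z up, the work surface at z = 0. Lengths are in m, angles in degrees, forces in N, time in s.
With the tool pointing down it reaches from about 0.25 to 0.725 m from the base axis. Payload 9.7 kg.
Tool frame: the origin (TCP) lies between the finger pads; the fingertips stand 17 mm ahead of it and the grasp point (between the pads) lies 2 mm behind it; z points along the fingers, y is the direction in which the jaws open and shut (so a half turn about z gives the same grasp; the last joint's range is limited). The gripper opens to 85 mm and grips with 20 to 120 N. Pads are 22 mm wide; open, the fingers measure 114 mm over their backs; the gripper's body (76 mm by 85 mm) begins 54 mm behind the grasp point. The pads swing forward as they close: fully open they stand 13 mm farther back than shut.
Start: joints at [76.547, 4.979, 10.078, 95.1, 0, 90], TCP at [0.128, 0.535, 0.248] pointing down, gripper open.
Joint ranges: [-179.16, 179.16], [-48.56, 103.87], [-65.8, 70.77], [-126.05, 130.52], [-82.76, 87.17], [-180, 180]. Speed limits (degrees/s): [127.2, 127.2, 147.25, 180, 180, 180].

## Interface

Orientations are given as [roll, pitch, yaw] about the fixed x, y, z axes, in that order (R = Rz(yaw) Ry(pitch) Rx(roll)).
In Python, from workcell import monitor, cams, order gives the robot as it stands. The module is installed in compiled form; this text tells all that it offers.
- The arm moves only by the shell command python3 -m handwheel 'ROWS' [OPENING] [FORCE]. ROWS is JSON, a list of rows, each a list of 6 numbers: the shift along the tool's x, y, z in m, then the turn, a rotation vector about the tool's x, y, z in degrees. In form: [[tx, ty, tz, wx, wy, wz], ...]. A call has exactly 8 rows; each row shifts and turns the commanded pose from where the row before left it, along the tool's axes as they then stand; what a row does not reach is not made up. A row lasts 1/12 s, in which the tool goes at most 41.7 mm and 7.16 degrees, less where a joint would pass 70% of its speed; a pose out of reach is approached as far as the arm can. A call is refused whole if a number of a shift passes 0.0417 or a number of a turn 7.16, either way. A call with a gripper value outside its range is refused whole. OPENING is the opening, from -1 (shut) to 1 (fully open), set as the call begins (- or left out, the last holds). The fingers move at their own pace and stop on an object; FORCE is the grip in N (left out, the last holds). Time passes only in rows, so rows that do not move let the fingers close, or fill a call up. It gives the time, the measured TCP pose, the force and the opening at its end, in the units of the state.
- monitor.get_obs(): the state, without advancing time (a new reading comes with each control period).
- cams.camera(name): name is "side" or "top" or "wrist"; returns a dict with "img" (384x512x3 uint8, red, green, blue), "depth" (384x512 float32, m along the optical axis (not along the pixel's ray), 0 where there is no reading), "fx", "fy", "cx", "cy" (pixels), "distortion" ([k1, k2, p1, p2, k3] as OpenCV has them; the pictures are not rectified), "rvec" (rotation vector, rad) and "tvec" (3), from world to camera coordinates, as OpenCV has them; the wrist camera has in their place "tool_from_camera" (4x4, takes a point from camera to tool coordinates, whose origin is the TCP and whose axes are the flange's). Camera axes: x right, y down, z forward; pixel columns grow to the right and rows downward; lengths in m; the calibration is good to about 2 mm. A picture is of the moment at which its call begins: read the wrist's pose just before it.
- order.job_done(): hands the job in, once; it reports no verdict.
The state is a dict: "time": time; "q": joint angles; "qd": joint speeds; "joint_efforts": joint torques, N m; "ee_pos": TCP position; "tcp_rot": TCP orientation; "wrist_force": force on the tool from outside, world axes, zero at the start; "torque": the same for the moment, N m; "opening": finger opening in m.
Only numpy, scipy, OpenCV 4.12 (cv2) and the standard library are available. Lean on these libraries where they do the work, as an engineer would, in place of code of your own. Each camera call takes 0.05 s, during which the arm holds its last target. There are 200 camera calls.

## Task

The coarse stone in the stone holder is done with: make it and the fine stone in the steel tray change places, so that the fine stone sits down between the holder's jaws and the coarse one lies flat in the tray. Then take the cleaver by its handle, lay its blade flat on the fine stone, and with the edge still resting lightly on the stone raise the spine until the pointer of the angle gauge settles on the 20 degree mark; finish while holding it there, still in the hand, with nothing but the stone under it. Leave everything else on the bench where it is.

Things in the scene. Friction and masses are not known exactly. Their poses are not given: they have to be found in the camera images.
- holder: Whetstone holder, fixed: low steel bed 40 wide (x), 190 long (y), its top 16 mm above the bench, with a jaw across each end rising 10 mm above the bed. The gap between the jaws is 160 mm; a stone lies along y on the bed, overhanging it 5 mm on either side, so its sides are free. Origin on the bench under its middle. The bench is bare for 130 mm from there towards the robot.
- tray: Shallow steel tray, fixed, 130 (x) by 190 (y) mm outside, walls 3 mm thick and 14 mm high, floor 3 mm thick: room for one stone along y and the fingers beside it. Origin on the bench under its middle.
- board: Wooden chopping board, fixed, 220 (x) by 170 (y) by 30 mm; origin on the bench under its middle. The cleaver lies flat on it, its handle hanging out over the edge nearest the robot (-x).
- coarse_c (a point): Centre of the coarse stone, a plain slab 50 (x) by 150 (y) by 30 mm thick (z), about 0.45 kg, which starts in the holder. Its own axes: y along it, z up.
- fine_c (a point): Centre of the fine stone, which starts in the tray: 50 (x) by 150 (y) mm, about 0.36 kg, worn slightly hollow: 22 mm thick over the middle 90 mm of its length, ramping to about 24 mm at both ends. The point is 11 mm above its underside. The hollow face is up and must stay up. Its own axes: y along it, z up.
- handle (a point): Grip point of the cleaver (all 0.34 kg, balancing 70 mm ahead of it), mid width and thickness of the straight wooden handle, 26 wide (y), 20 thick (z), from 23 mm ahead of this point to 77 mm behind it; grip across y. Axes: x from handle to tip, y to the cutting edge, z out of the blade's upper face. Blade 160 (x) by 65 (y) by 3 mm, heel 38 mm ahead, underside 1.5 mm below this point.
- edge (a point): Middle of the cleaver's straight cutting edge, on the blade's underside: 118 mm ahead (x) of the grip point, 42.5 mm to its +y side, 1.5 mm lower. Same axes. The edge runs along x; the spine is parallel to it, 65 mm away at -y.
- dial (a point): Centre of the angle gauge fixed on the blade's upper face: a round black housing 62 mm across, 16 mm thick along x, its white dial facing the tip. It stands 90 mm ahead of the grip point, 40 mm above the blade's underside; top 71 mm above it. The dial has marks every 10 degrees, long ones at zero (top) and at 20 on either side.
- pointer (a joint): Needle of the gauge, a free weighted pendulum that seeks the vertical and settles within about 1 s. Rad from the dial's zero mark: 0 with the blade level, growing as the spine rises above the edge (20 degrees = 0.349), equal to the blade's sideways lean. With the spine up the needle stands on the spine's side of zero.
Things that resemble listed ones, but are neither listed nor needed, are in the scene too. Leave any blue or pink look-alike of the tray alone.

How it is judged (in metres and radians):
On the way, in this order (a step that is already met when the one before it is completed fails the run):
1. The stones have changed places: the fine one is seated in the holder, the coarse one lies flat in the tray, both let go (x of fine_c in the frame of holder between -0.01 and 0.01 m and y of fine_c in the frame of holder between -0.0075 and 0.0075 m and z of fine_c in the frame of holder between 0.0235 and 0.03 m and angle between each of fine_c, coarse_c's own z axis and vertical below 0.05 rad and angle between the y axis of fine_c and the y axis of holder, either way round below 0.1 rad and x of coarse_c in the frame of tray between -0.042 and 0.042 m and y of coarse_c in the frame of tray between -0.025 and 0.025 m and z of coarse_c in the frame of tray between 0.0145 and 0.0215 m and contact force between the fingers and fine below 0.1 N and contact force between the fingers and coarse below 0.1 N), for 0.2 s.
2. The cleaver, in the fingers, lies with its blade flat on the fine stone (pointer within 6 degrees of zero) (contact force between the fingers and cleaver above 2 N and contact force between cleaver and fine above 0.4 N and value of joint pointer between -0.105 and 0.105 rad), for 0.1 s.
3. The spine is raised and the pointer has settled within 2.5 degrees of the 20 degree mark, the edge on the stone (contact force between the fingers and cleaver above 2 N and contact force between cleaver and fine above 0.4 N and value of joint pointer between 0.305 and 0.393 rad and velocity of joint pointer between -0.5 and 0.5 rad/s), for 0.4 s.
At the end, for the whole second after the job is handed in: Fingers hold the cleaver, edge on the fine stone (0.4-20 N), touching no other part, blade level lengthwise within 8 deg, pointer still within 2.5 deg of 20. Fine stone down between the jaws (10 mm across, 7.5 along, 6 deg), coarse stone flat inside the tray (all of step 3 and x of fine_c in the frame of holder between -0.01 and 0.01 m and y of fine_c in the frame of holder between -0.0075 and 0.0075 m and z of fine_c in the frame of holder between 0.0235 and 0.03 m and angle between each of fine_c, coarse_c's own z axis and vertical below 0.05 rad and angle between the y axis of fine_c and the y axis of holder, either way round below 0.1 rad and x of coarse_c in the frame of tray between -0.042 and 0.042 m and y of coarse_c in the frame of tray between -0.025 and 0.025 m and z of coarse_c in the frame of tray between 0.0145 and 0.0215 m and contact force between cleaver and fine below 20 N and contact force between cleaver and holder below 0.2 N and contact force between cleaver and board below 0.2 N and contact force between cleaver and tray below 0.2 N and contact force between cleaver and coarse below 0.2 N and angle between edge's own x axis and vertical between 1.431 and 1.711 rad and height (world z) of handle above 0.035 m); the arm keeps its last pose, push and grip.
It fails at once if Another thing on the bench (ramekin, shaker, bottle, can, spoon, bowl, spatula) is moved by more than 30 mm (distance of any of ramekin, shaker, oil, can, spoon, bowl, spatula from where it was at the start of the episode above 0.03 m).
It also fails if it takes over 72 s, if anything falls off the work surface, if the arm or the gripper's body presses on something with over 40 N, if the wrist force passes 120 N, or if a joint passes its speed limit or range.

## Working session

There is one attempt and no reset: what is moved stays moved. The work goes in short steps, Python scripts to look and compute and a shell command to move; the robot and the scene stay as the last step left them, time stands still between calls to the robot, and variables do not carry over. Pictures are saved under pics/ and viewed, about 8 in all and at most 12, crops included, and the job is handed in when it is done.

```bash
mkdir -p pics
cat > h.py <<'E'
import numpy as np, cv2
from workcell import monitor, cams, order
from scipy.spatial.transform import Rotation as R
def shot(n):
    o=monitor.get_obs(); c=cams.camera(n); c['K']=np.array([[c['fx'],0,c['cx']],[0,c['fy'],c['cy']],[0,0,1]]); c['D']=np.array(c['distortion'],float)
    if n=='wrist':
        T=np.eye(4); T[:3,:3]=R.from_euler('xyz',o['tcp_rot'],degrees=True).as_matrix(); T[:3,3]=o['ee_pos']
        T=T@np.array(c['tool_from_camera'])
    else:
        Rm=cv2.Rodrigues(np.array(c['rvec'],float))[0]; T=np.eye(4); T[:3,:3]=Rm.T; T[:3,3]=-Rm.T@np.array(c['tvec'],float).ravel()
    c['T']=T; return c
def ray(c,uv,z):
    p=cv2.undistortPoints(np.array(uv,float).reshape(-1,1,2),c['K'],c['D']).reshape(-1,2)
    d=np.c_[p,np.ones(len(p))]@c['T'][:3,:3].T; o=c['T'][:3,3]
    return o+d*((z-o[2])/d[:,2])[:,None]
def cloud(c):
    h,w=c['depth'].shape; u,v=np.meshgrid(np.arange(w),np.arange(h))
    p=cv2.undistortPoints(np.stack([u,v],-1).reshape(-1,1,2).astype(float),c['K'],c['D']).reshape(-1,2)
    P=np.c_[p,np.ones(len(p))]*c['depth'].reshape(-1,1)
    P=P@c['T'][:3,:3].T+c['T'][:3,3]; P[c['depth'].ravel()==0]=np.nan
    return P.reshape(h,w,3)
def save(c,name,crop=None,s=1):
    im=c['img'][...,::-1]
    if crop: x0,y0,x1,y1=crop; im=im[y0:y1,x0:x1]
    cv2.imwrite('pics/'+name+'.png',cv2.resize(im,None,fx=s,fy=s,interpolation=cv2.INTER_CUBIC))
E
python3 - <<'E'
from h import *
print(monitor.get_obs())
a=shot('top');b=shot('side')
for n,c in(('top',a),('side',b)): print(n,c['T'].round(3).tolist(),c['fx'],c['cx'],c['cy']); np.savez('pics/'+n+'0.npz',P=cloud(c),img=c['img'])
save(a,'top0',None,1.5)
save(b,'side0',None,1.5)
E
```

```text
{'time': 0.0, 'q': array([7.65484673e+01, 5.01130204e+00, 1.00337245e+01, 9.50998659e+01,
       1.14697752e-03, 9.00002175e+01]), 'qd': array([-0.04398113,  0.00253406,  0.02555874, -0.01543877,  0.08019829,
       -0.08489811]), 'joint_efforts': array([-8.60279906e-04, -5.20385957e+01,  4.64806831e+01,  1.63493404e-02,
       -1.15898447e-04, -3.34288224e-06]), 'ee_pos': array([0.12788776, 0.53470604, 0.24757459]), 'tcp_rot': array([-1.79922557e+02, -1.14668242e-03,  1.66548248e+02]), 'wrist_force': array([ 0.50608451,  0.64771248, -0.14946511]), 'torque': array([-0.00596068,  0.01372349, -0.01155035]), 'opening': 0.08514983623474068}
top [[-0.01, -0.99, 0.14, 0.305], [-1.0, 0.011, 0.009, -0.014], [-0.01, -0.14, -0.99, 1.036], [0.0, 0.0, 0.0, 1.0]] 401.3409805479287 256.14998220069185 188.3764779065026
side [[0.923, -0.272, 0.273, 0.19], [-0.385, -0.635, 0.67, -0.625], [-0.009, -0.723, -0.691, 0.692], [0.0, 0.0, 0.0, 1.0]] 355.9132071623612 257.9008109149428 198.68344807928221
```

View pics/top0.png

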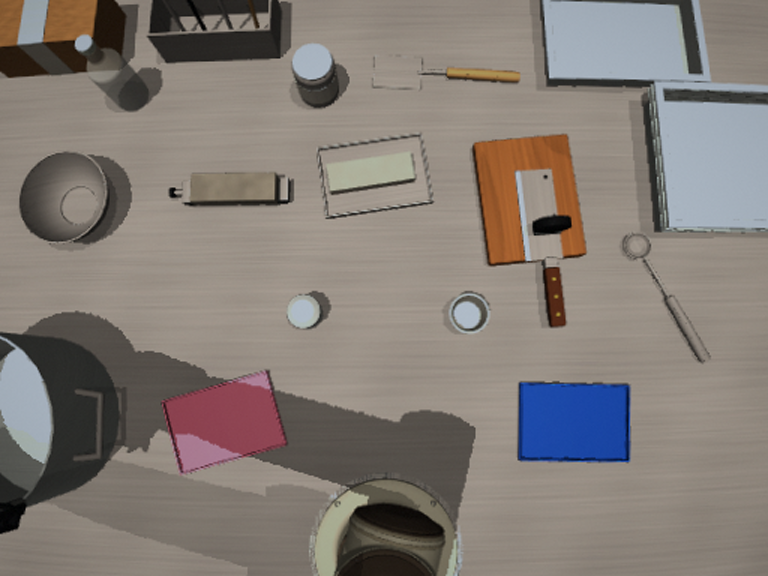

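View pics/side0.png

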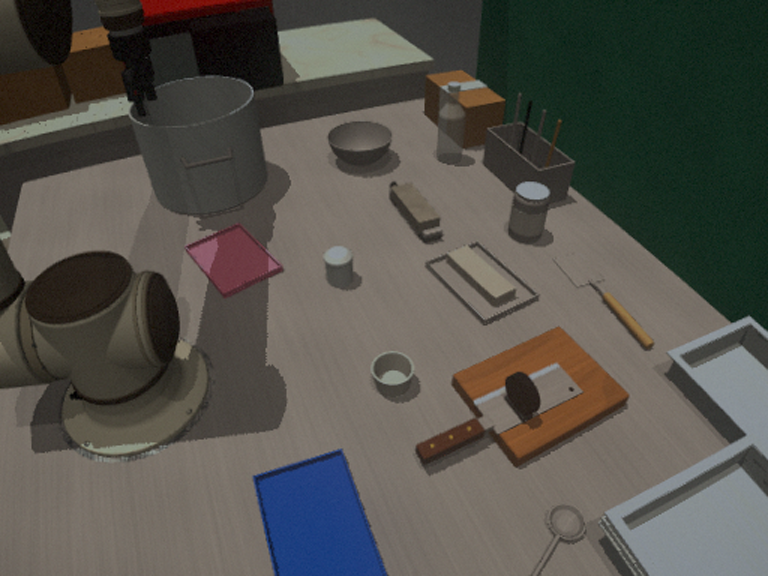

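The steel tray with the fine stone is at (375,175). The holder with the coarse stone is at (233,187), and the cleaver is on the board with its handle at (555,295). The cutting edge is the bright line on the left (+y) side. The pink (225,420) and blue (574,420) trays are look-alikes and stay put, and so do the two grey trays at the right, which hold no stone. Next I'll measure positions from the depth data.

Run:
```python
from h import *
d=np.load('pics/top0.npz');P=d['P'];img=d['img']
def rect(name,box,zlo,zhi,cm=None):
    x0,y0,x1,y1=[int(v/1.5) for v in box]
    m=np.zeros(P.shape[:2],bool); m[y0:y1,x0:x1]=1
    m&=(P[...,2]>zlo)&(P[...,2]<zhi)
    if cm is not None: m&=cm
    n,l,s,_=cv2.connectedComponentsWithStats(m.astype(np.uint8)); k=1+np.argmax(s[1:,4]); m=l==k
    q=P[m]; r=cv2.minAreaRect((q[:,:2]*1000).astype(np.float32)); v,u=np.nonzero(m)
    print(name,m.sum(),np.round(r[0],1),np.round(r[1],1),round(r[2],2),'z',np.percentile(q[:,2],[5,50,95]).round(4),'px',u.mean().round(1),v.mean().round(1))
I=img.astype(int)
rect('coarse',(160,150,310,225),.036,.06)
rect('holderall',(160,150,310,225),.010,.06)
rect('bench',(160,230,300,290),-.02,.02)
rect('fine',(310,130,440,220),.018,.04)
rect('tray',(305,120,445,230),.0075,.04)
rect('board',(460,120,600,280),.02,.04)
rect('handle',(535,262,575,335),.02,.06)
wh=(I.min(2)>120)
rect('blade',(500,160,575,262),.025,.06,wh)
rect('gauge',(520,200,580,250),.06,.13)
rect('ramekin',(440,280,500,340),.015,.1)
rect('shaker',(275,285,335,335),.02,.1)
rect('bowl',(0,130,130,250),.02,.1);rect('can',(280,30,350,110),.02,.2)
```

```text
coarse 1079 [615.  256.3] [ 51.7 149.3] 0.54 z [0.0427 0.0459 0.049 ] px 154.9 124.6
holderall 1461 [614.9 269.5] [ 51.7 215.2] 0.54 z [0.0227 0.0452 0.0488] px 155.1 125.8
bench 3746 [497.7 272.8] [256.8 107.1] 89.41 z [-0.0031 -0.      0.003 ] px 152.5 172.5
fine 1102 [645.6  17.8] [ 52.5 149.9] 8.39 z [0.0222 0.0257 0.0289] px 246.9 114.0
tray 1181 [647.4  17. ] [ 62.8 154.9] 7.16 z [0.0146 0.0255 0.0289] px 247.0 114.7
board 5089 [ 577.8 -259.5] [256.  172.3] 5.37 z [0.0273 0.0311 0.0355] px 351.6 132.2
handle 473 [ 425.1 -289.7] [113.5  25.3] 4.51 z [0.0291 0.0413 0.0445] px 368.9 196.2
blade 1198 [ 561.3 -270.4] [162.9  64.3] 4.2 z [0.0307 0.0336 0.0368] px 357.7 141.7
gauge 236 [ 538.7 -282.4] [21.3 60.4] 5.36 z [0.0674 0.0929 0.1025] px 368.1 148.1
ramekin 255 [ 392.5 -144.3] [64.5 63.3] 24.3 z [0.0176 0.0391 0.0444] px 314.0 207.7
shaker 423 [397.1 128.5] [54.6 53.7] 45.2 z [0.0573 0.0661 0.0704] px 202.4 207.5
bowl 1868 [600.  554.9] [167.7 167.3] 13.84 z [0.0227 0.046  0.0705] px 37.0 128.7
can 972 [808.8 110.7] [70.1 73.6] 84.86 z [0.0334 0.1071 0.1123] px 209.7 48.8
```

```bash
python3 - <<'E'
from h import *
for n in('top','side'):
    P=np.load(f'pics/{n}0.npz')['P']
    if n=='side': q=P[50:140,85:180].reshape(-1,3)
    else: q=P[215:340,0:85].reshape(-1,3)
    q=q[(q[:,2]>.08)&(q[:,1]<1)]; print(n,np.nanpercentile(q,[2,50,98],axis=0).round(3).tolist())
E
python3 -m handwheel '[[0,0,-0.01,0,0,7],[0,0,-0.01,0,0,7],[0,0,-0.01,0,0,7],[0,0,0,0,0,7],[0,0,0,0,0,7],[0,0,0,0,0,7],[0,0,0,0,0,7],[0,0,0,0,0,7]]' 1
```

```text
top [[0.109, 0.42, 0.086], [0.234, 0.472, 0.158], [0.35, 0.553, 0.264]]
side [[0.092, 0.436, 0.085], [0.211, 0.503, 0.167], [0.349, 0.738, 0.307]]
time: 0.77
ee_pos: [0.1279, 0.5348, 0.2778]
tcp_rot: [-180.0, 0.0, 110.2]
wrist_force: [0.2, 0.4, -0.4]
opening: 0.0855
```

```bash
python3 -m handwheel '[[0,0,0,0,0,6.6],[0,0,0,0,0,6.6],[0,0,0,0,0,6.5],[-0.0195,0.034,0,0,0,0],[-0.0195,0.034,0,0,0,0],[-0.0195,0.034,0,0,0,0],[-0.0195,0.034,0,0,0,0],[-0.0195,0.034,0,0,0,0]]'
python3 -m handwheel '[[-0.0195,0.034,0,0,0,0],[-0.0195,0.034,0,0,0,0],[-0.0195,0.034,0,0,0,0],[-0.0195,0.034,0.01,0,0,0],[-0.0195,0.034,0.02,0,0,0],[-0.0195,0.034,0.02,0,0,0],[-0.0195,0.034,0.02,0,0,0],[-0.0195,0.034,0.02,0,0,0]]'
python3 -m handwheel '[[-0.016,0.03,0.01,0,0,0],[0,0,0,0,0,0],[0,0,0,0,0,0],[0,0,0,0,0,0],[0,0,0,0,0,0],[0,0,0,0,0,0],[0,0,0,0,0,0],[0,0,0,0,0,0]]'
python3 - <<'E'
from h import *
c=shot('wrist'); save(c,'w1',None,1.2); np.savez('pics/w1.npz',P=cloud(c),img=c['img']); print(c['T'].round(3))
E
```

```text
time: 1.43
ee_pos: [0.3006, 0.4387, 0.278]
tcp_rot: [-180.0, 0.0, 90.9]
wrist_force: [0.2, 1.8, -1.0]
opening: 0.0855
time: 2.1
ee_pos: [0.5677, 0.2907, 0.1912]
tcp_rot: [-180.0, 0.0, 90.8]
wrist_force: [0.4, -0.1, 0.4]
opening: 0.0856
time: 2.77
ee_pos: [0.5962, 0.2771, 0.1833]
tcp_rot: [179.9, -0.0, 90.9]
wrist_force: [0.8, -0.8, 0.3]
opening: 0.0852
[[ 1.     0.016  0.006  0.595]
 [ 0.017 -0.961 -0.276  0.346]
 [ 0.001  0.276 -0.961  0.308]
 [ 0.     0.     0.     1.   ]]
```

View pics/w1.png

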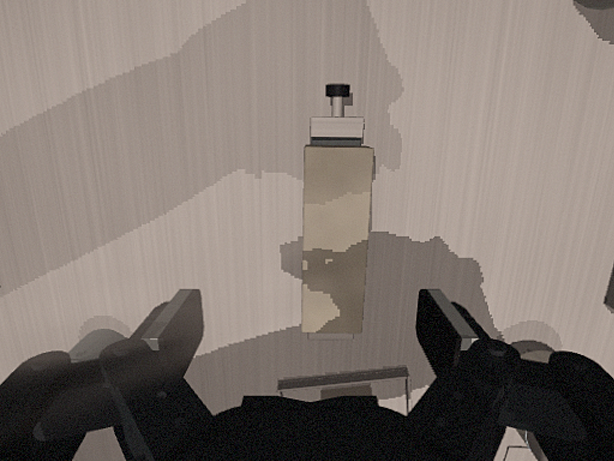

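The coarse stone fills (303-373, 147-335) in the holder. The far jaw is at rows 117-137 and the near jaw at about 335. I'll measure both more precisely.

Run:
```python
from h import *
d=np.load('pics/w1.npz');P=d['P'];img=d['img'].astype(int)
m=(P[...,2]>.038)&(P[...,2]<.055); m[:,:240]=0;m[:,330:]=0;m[:110]=0;m[290:]=0
q=P[m]; r=cv2.minAreaRect((q[:,:2]*1000).astype(np.float32)); print('stone',r,np.median(q[:,2]))
for v in range(92,130,2): print(v,P[v,280].round(4),img[v,280], end=' | ')
print()
for v in range(262,292,2): print(v,P[v,275].round(4),img[v,275], end=' | ')
for v in (105,): 
  print()
  for u in (252,255,258,261,298,301,304,307): print(u,P[v,u].round(4),img[v,u],end=' | ')
```

```text
stone ((616.0960693359375, 256.346435546875), (150.88613891601562, 50.21962356567383), 89.77964782714844) 0.04497197002537434
92 [0.615  0.3571 0.0227] [170 158 149] | 94 [0.6151 0.3554 0.0231] [171 158 150] | 96 [0.6151 0.3537 0.0226] [178 165 155] | 98 [0.6151 0.3519 0.0245] [169 156 147] | 100 [0.6151 0.3502 0.0244] [171 157 150] | 102 [0.6152 0.3484 0.025 ] [158 149 139] | 104 [0.6152 0.3467 0.025 ] [166 153 147] | 106 [0.6152 0.345  0.0261] [165 156 147] | 108 [0.6153 0.3432 0.0256] [172 158 152] | 110 [0.6153 0.3415 0.0262] [166 157 146] | 112 [0.6154 0.3397 0.0256] [169 156 148] | 114 [0.6155 0.3379 0.0252] [77 70 64] | 116 [0.6164 0.3358 0.014 ] [35 38 34] | 118 [0.6164 0.334  0.0155] [79 80 80] | 120 [0.6166 0.3321 0.0139] [76 77 72] | 122 [0.6146 0.3317 0.0411] [57 47 47] | 124 [0.6145 0.3301 0.0437] [142 126 112] | 126 [0.6144 0.3286 0.0458] [139 125 109] | 128 [0.6145 0.3268 0.0448] [137 122 104] | 
262 [0.6144 0.1991 0.0451] [166 150 133] | 264 [0.6144 0.1971 0.0454] [167 153 135] | 266 [0.6145 0.1946 0.0449] [161 145 127] | 268 [0.6147 0.1921 0.0444] [113  99  85] | 270
[... 159 characters left out ...]
99  84] | 278 [0.6165 0.1689 0.0251] [125 117 110] | 280 [0.6167 0.1657 0.0239] [121 111 104] | 282 [0.6167 0.1636 0.0244] [119 105  99] | 284 [ 0.6188  0.1445 -0.001 ] [119 107 100] | 286 [ 0.6189  0.1417 -0.0013] [120 105 104] | 288 [ 6.189e-01  1.395e-01 -6.000e-04] [118 107 103] | 290 [ 6.190e-01  1.369e-01 -4.000e-04] [120 110 104] | 
252 [ 0.5895  0.3454 -0.0021] [156 142 137] | 255 [ 0.5925  0.3454 -0.0029] [157 145 135] | 258 [ 0.5955  0.3455 -0.001 ] [101  91  86] | 261 [0.5981 0.3455 0.026 ] [168 156 149] | 298 [0.6315 0.3461 0.0248] [166 154 146] | 301 [0.6342 0.3462 0.025 ] [164 151 141] | 304 [ 0.6409  0.3463 -0.0018] [166 149 143] | 307 [ 0.6439  0.3463 -0.0018] [150 141 131] |
```

```bash
python3 -m handwheel '[[-0.0205,0.0195,0.02,0,0,0.9],[0,0,0.03,0,0,0],[0,0,0.03,0,0,0],[0,0,0.03,0,0,0],[0,0,0.02,0,0,0],[0,0,0.01,0,0,0],[0,0,0.007,0,0,0],[0,0,0,0,0,0]]' 1
python3 -m handwheel '[[0,0,0,0,0,0],[0,0,0,0,0,0],[0,0,0,0,0,0],[0,0,0,0,0,0],[0,0,0,0,0,0],[0,0,0,0,0,0],[0,0,0,0,0,0],[0,0,0,0,0,0]]' -1 50
```

```text
time: 3.48
ee_pos: [0.616, 0.2563, 0.0349]
tcp_rot: [-179.9, 0.0, 90.0]
wrist_force: [-0.3, 0.9, -0.6]
opening: 0.0856
time: 4.15
ee_pos: [0.6171, 0.2566, 0.0374]
tcp_rot: [179.9, -0.1, 89.9]
wrist_force: [-1.1, -0.5, 6.8]
opening: 0.0489
```

```bash
python3 -m handwheel '[[0,0,-0.01,0,0,0],[0,0,-0.025,0,0,0],[0,0,-0.025,0,0,0],[0,-0.03,0,0,0,0],[0,-0.036,0,0,0,0],[0,-0.02,0.02,0,0,0],[0,0,0.025,0,0,0],[0,0,0.02,0,0,0]]'
python3 -m handwheel '[[0,0,0.004,0,0,0],[0,0,0,0,0,0],[0,0,0,0,0,0],[0,0,0,0,0,0],[0,0,0,0,0,0],[0,0,0,0,0,0],[0,0,0,0,0,0],[0,0,0,0,0,0]]'
```

```text
time: 4.82
ee_pos: [0.5293, 0.2565, 0.0305]
tcp_rot: [180.0, -0.0, 90.0]
wrist_force: [0.7, 0.1, -4.6]
opening: 0.0489
time: 5.48
ee_pos: [0.5306, 0.2564, 0.0269]
tcp_rot: [180.0, -0.0, 89.9]
wrist_force: [-0.0, -0.3, -3.2]
opening: 0.0488
```

```bash
python3 -m handwheel '[[0,0,0.002,0,0,0],[0,0,0.002,0,0,0],[0,0,0.001,0,0,0],[0,0,0,0,0,0],[0,0,0,0,0,0],[0,0,0,0,0,0],[0,0,0,0,0,0],[0,0,0,0,0,0]]'
python3 -m handwheel '[[0,0,0,0,0,0],[0,0,0,0,0,0],[0,0,0,0,0,0],[0,0,0,0,0,0],[0,0,-0.02,0,0,0],[0,0,-0.04,0,0,0],[0,0,-0.04,0,0,0],[0,0,-0.04,0,0,0]]' 1
```

```text
time: 6.15
ee_pos: [0.5304, 0.2563, 0.0215]
tcp_rot: [-180.0, 0.0, 89.9]
wrist_force: [-1.0, -1.2, -2.7]
opening: 0.0493
time: 6.82
ee_pos: [0.53, 0.2561, 0.1631]
tcp_rot: [-180.0, 0.0, 89.9]
wrist_force: [1.5, -0.8, 0.5]
opening: 0.0853
```

```bash
python3 -m handwheel '[[-0.037,0.017,-0.01,0,0,0],[-0.037,0.017,-0.01,0,0,0],[-0.037,0.017,0,0,0,0],[-0.037,0.017,0,0,0,0],[-0.037,0.017,0,0,0,0],[-0.037,0.017,0,0,0,0],[0,0,0,0,0,-4],[0,0,0,0,0,-4]]'
python3 -m handwheel '[[0,0,0,0,0,0],[0,0,0,0,0,0],[0,0,0,0,0,0],[0,0,0,0,0,0],[0,0,0,0,0,0],[0,0,0,0,0,0],[0,0,0,0,0,0],[0,0,0,0,0,0]]'
python3 - <<'E'
from h import *
c=shot('wrist'); save(c,'w2',None,1.2); P=cloud(c); np.savez('pics/w2.npz',P=P,img=c['img'])
for lo,hi in((.018,.032),(.008,.035)):
    m=(P[...,2]>lo)&(P[...,2]<hi); m[290:]=0; n,l,s,_=cv2.connectedComponentsWithStats(m.astype(np.uint8)); k=1+np.argmax(s[1:,4]); m=l==k
    r=cv2.minAreaRect((P[m][:,:2]*1000).astype(np.float32)); print(r,s[k],np.median(P[m][:,2]))
E
```

```text
time: 7.48
ee_pos: [0.6327, 0.0321, 0.1811]
tcp_rot: [-180.0, 0.0, 97.9]
wrist_force: [-0.6, 0.5, 0.5]
opening: 0.0856
time: 8.15
ee_pos: [0.6319, 0.0349, 0.1815]
tcp_rot: [180.0, 0.0, 98.0]
wrist_force: [0.4, -0.1, -0.3]
opening: 0.0854
((645.579345703125, 18.74506378173828), (50.118675231933594, 150.76206970214844), 8.279801368713379) [ 243  117   55  150 7655] 0.02435947526119625
((645.579345703125, 18.74506378173828), (50.118675231933594, 150.76206970214844), 8.279801368713379) [ 243  117   55  150 7692] 0.02435434786820745
```

View pics/w2.png

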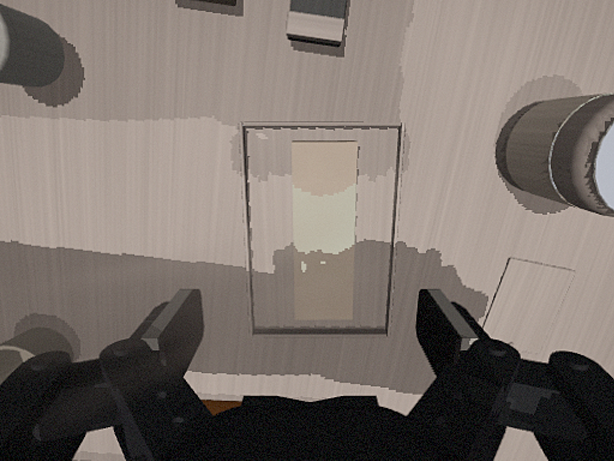

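Run:
```python
from h import *
c=shot('wrist')
p=ray(c,np.array([[241,123],[404,123],[387,334],[254,334]])/1.2,.014); print(p.round(4))
print(p.mean(0).round(4),[np.linalg.norm(p[i]-p[(i+1)%4]).round(4) for i in range(4)])
print(cv2.minAreaRect((p[:,:2]*1000).astype(np.float32)))
```

```text
[[ 0.5696  0.0974  0.014 ]
 [ 0.6947  0.115   0.014 ]
 [ 0.7184 -0.0691  0.014 ]
 [ 0.5976 -0.086   0.014 ]]
[0.6451 0.0143 0.014 ] [np.float64(0.1264), np.float64(0.1857), np.float64(0.1219), np.float64(0.1855)]
((645.0952758789062, 14.285972595214844), (126.36070251464844, 185.67393493652344), 8.031670570373535)
```

```bash
python3 -m handwheel '[[-0.018,0.0113,0.01,0,0,-0.2],[0,0,0.035,0,0,0],[0,0,0.035,0,0,0],[0,0,0.03,0,0,0],[0,0,0.02,0,0,0],[0,0,0.015,0,0,0],[0,0,0.01,0,0,0],[0,0,0,0,0,0]]' 0.6
python3 -m handwheel '[[0,0,0,0,0,0],[0,0,0,0,0,0],[0,0,0,0,0,0],[0,0,0,0,0,0],[0,0,0,0,0,0],[0,0,0,0,0,0],[0,0,0,0,0,0],[0,0,0,0,0,0]]' -1 50
```

```text
time: 8.92
ee_pos: [0.6444, 0.0184, 0.024]
tcp_rot: [-179.8, -0.0, 98.1]
wrist_force: [-0.3, 0.6, -0.0]
opening: 0.0686
time: 9.58
ee_pos: [0.6464, 0.0184, 0.028]
tcp_rot: [179.9, 0.0, 98.1]
wrist_force: [-1.5, 0.1, 6.1]
opening: 0.0487
```

```bash
python3 -m handwheel '[[0,0,-0.01,0,0,0],[0,0,-0.02,0,0,0],[0,0,-0.035,0,0,0],[0,0,0,0,0,4],[0,0,0,0,0,4.2],[0.034,-0.0042,0,0,0,0],[0.034,-0.0042,0,0,0,0],[0.034,-0.0042,0,0,0,0]]'
python3 -m handwheel '[[0.034,-0.0042,0,0,0,0],[0.034,-0.0042,0,0,0,0],[0.034,-0.0042,0,0,0,0],[0.0345,-0.0042,0,0,0,0],[0,0,0,0,0,0],[0,0,0,0,0,0],[0,0,0,0,0,0],[0,0,0,0,0,0]]'
```

```text
time: 10.25
ee_pos: [0.6329, 0.121, 0.0918]
tcp_rot: [-180.0, -0.0, 89.8]
wrist_force: [-0.5, 0.3, -2.5]
opening: 0.0488
time: 10.92
ee_pos: [0.6166, 0.256, 0.0915]
tcp_rot: [-180.0, 0.0, 89.9]
wrist_force: [0.1, 0.2, -2.6]
opening: 0.0483
```

Run:
```python
from h import *
c=shot('wrist'); P=cloud(c)
m=(P[...,2]>.07)&(P[...,2]<.12); m[:,:180]=0;m[:,340:]=0
n,l,s,_=cv2.connectedComponentsWithStats(m.astype(np.uint8))
for k in range(1,n):
    if s[k,4]>300:
        q=P[l==k]; print(s[k],cv2.minAreaRect((q[:,:2]*1000).astype(np.float32)),np.polyfit(q[:,1],q[:,2],1),q[:,1].min(),q[:,1].max(),np.median(q[:,2]))
save(c,'w3',None,1.2)
```

```text
[  180    87   160   248 29881] ((617.0530395507812, 271.0350646972656), (74.51358795166016, 121.05172729492188), 0.8669224381446838) [-0.01364354  0.09309923] 0.21052085541699717 0.33191486076544996 0.08779866572906159
```

View pics/w3.png

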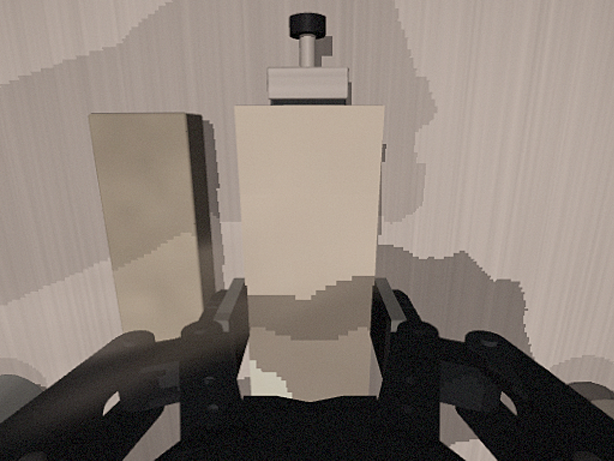

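The fine stone is level and centred over the holder, with its end at y=0.332 against the jaw's 0.337. Lowering it now.

```bash
python3 -m handwheel '[[0,0,0.02,0,0,0],[0,0,0.015,0,0,0],[0,0,0.008,0,0,0],[0,0,0.003,0,0,0],[0,0,0.002,0,0,0],[0,0,0,0,0,0],[0,0,0,0,0,0],[0,0,0,0,0,0]]'
```

```text
time: 11.63
ee_pos: [0.617, 0.2571, 0.0444]
tcp_rot: [179.9, -0.0, 89.9]
wrist_force: [1.1, -0.3, -2.8]
opening: 0.0484
```

```bash
python3 -m handwheel '[[0,0,0.002,0,0,0],[0,0,0.001,0,0,0],[0,0,0,0,0,0],[0,0,0,0,0,0],[0,0,0,0,0,0],[0,0,0,0,0,0],[0,0,0,0,0,0],[0,0,0,0,0,0]]'
```

```text
time: 12.3
ee_pos: [0.6167, 0.2571, 0.041]
tcp_rot: [180.0, -0.0, 89.9]
wrist_force: [0.1, 0.5, 4.5]
opening: 0.0485
```

```bash
python3 -m handwheel '[[0,0,0,0,0,0],[0,0,0,0,0,0],[0,0,0,0,0,0],[0,0,0,0,0,0],[0,0,-0.02,0,0,0],[0,0,-0.04,0,0,0],[0,-0.03,-0.04,0,0,0],[0.02,-0.03,-0.04,0,0,0]]' 0.6
python3 -m handwheel '[[0,0,0,0,0,0],[0,0,0,0,0,0],[0,0,0,0,0,0],[0,0,0,0,0,0],[0,0,0,0,0,0],[0,0,0,0,0,0],[0,0,0,0,0,0],[0,0,0,0,0,0]]' 1
python3 - <<'E'
from h import *
c=shot('wrist'); P=cloud(c); np.savez('pics/w4.npz',P=P,img=c['img']); save(c,'w4')
m=(P[...,2]>.021)&(P[...,2]<.048); m[290:]=0
n,l,s,_=cv2.connectedComponentsWithStats(m.astype(np.uint8))
for k in range(1,n):
    if s[k,4]>300:
        q=P[l==k]; print(s[k],cv2.minAreaRect((q[:,:2]*1000).astype(np.float32)),np.percentile(q[:,2],[5,50,95]))
q=P[l==l[200,int(s[1:,0].mean())]]
m=(P[...,2]>.032)&(P[...,2]<.046)&(P[...,0]>.57)&(P[...,0]<.66)&(P[...,1]<.37); q=P[m]
print(cv2.minAreaRect((q[:,:2]*1000).astype(np.float32)), np.polyfit(q[:,1],q[:,2],1),np.polyfit(q[:,0],q[:,2],1),np.median(q[:,2]))
E
```

```text
time: 12.97
ee_pos: [0.5682, 0.2706, 0.166]
tcp_rot: [-180.0, 0.0, 89.8]
wrist_force: [0.5, 0.3, 0.6]
opening: 0.0683
time: 13.63
ee_pos: [0.5683, 0.2722, 0.1641]
tcp_rot: [-180.0, 0.0, 89.9]
wrist_force: [-0.5, 0.0, 0.1]
opening: 0.0858
[ 290   60   49   49 1270] ((615.7003784179688, 356.82440185546875), (40.489410400390625, 37.520084381103516), 0.18627940118312836) [0.02217384 0.02484882 0.0273949 ]
[  282   115    67   175 10080] ((616.6712036132812, 247.4927978515625), (50.772098541259766, 170.60684204101562), 0.011561689898371696) [0.02934226 0.03725318 0.03899408]
[ 183  116   62  159 8781] ((530.1104736328125, 256.44268798828125), (150.0884552001953, 50.35634994506836), 89.9776382446289) [0.02779981 0.02898406 0.0300781 ]
((616.6937866210938, 257.4989318847656), (50.740203857421875, 150.5871124267578), 0.02143121510744095) [0.00062047 0.03721695] [0.00295751 0.03555766] 0.037315721750693476
```

```bash
python3 -m handwheel '[[-0.016,-0.038,0,0,0,0],[0,0,0,0,0,0],[0,0,0.03,0,0,0],[0,0,0.035,0,0,0],[0,0,0.035,0,0,0],[0,0,0.022,0,0,0],[0,0,0.012,0,0,0],[0,0,0.004,0,0,0]]' 0.6
python3 -m handwheel '[[0,0,0,0,0,0],[0,0,0,0,0,0],[0,0,0,0,0,0],[0,0,0,0,0,0],[0,0,0,0,0,0],[0,0,0,0,0,0],[0,0,0,0,0,0],[0,0,0,0,0,0]]' -1 50
```

```text
time: 14.35
ee_pos: [0.5293, 0.256, 0.0248]
tcp_rot: [-179.9, 0.1, 89.9]
wrist_force: [0.1, -0.0, -0.4]
opening: 0.0684
time: 15.02
ee_pos: [0.5311, 0.2569, 0.0283]
tcp_rot: [179.9, -0.1, 89.9]
wrist_force: [-1.7, -0.2, 6.3]
opening: 0.0489
```

```bash
python3 -m handwheel '[[0,0,-0.015,0,0,0],[0,0,-0.03,0,0,0],[0,0,-0.035,0,0,0],[-0.0345,0.0163,0,0,0,0],[-0.0345,0.0163,0,0,0,0],[-0.0345,0.0163,0,0,0,0],[-0.0345,0.0163,0,0,0,0],[-0.0345,0.0163,0,0,0,0]]'
python3 -m handwheel '[[-0.0345,0.0163,0,0,0,0],[-0.035,0.0163,0,0,0,0],[0,0,0,0,0,-4],[0,0,0,0,0,-4.1],[0,0,0,0,0,0],[0,0,0,0,0,0],[0,0,0,0,0,0],[0,0,0,0,0,0]]'
```

```text
time: 15.68
ee_pos: [0.612, 0.0823, 0.1066]
tcp_rot: [-180.0, 0.0, 90.0]
wrist_force: [0.8, -0.7, -3.6]
opening: 0.049
time: 16.35
ee_pos: [0.644, 0.0149, 0.1067]
tcp_rot: [-180.0, 0.0, 98.0]
wrist_force: [0.3, -0.3, -4.4]
opening: 0.049
```

```bash
python3 -m handwheel '[[0,0,0.03,0,0,0],[0,0,0.025,0,0,0],[0,0,0.012,0,0,0],[0,0,0.006,0,0,0],[0,0,0.002,0,0,0],[0,0,0.001,0,0,0],[0,0,0,0,0,0],[0,0,0,0,0,0]]'
```

```text
time: 17.02
ee_pos: [0.6448, 0.0144, 0.0318]
tcp_rot: [179.9, 0.0, 98.0]
wrist_force: [0.4, 0.1, -3.8]
opening: 0.0489
```

```bash
python3 -m handwheel '[[0,0,0.001,0,0,0],[0,0,0.001,0,0,0],[0,0,0,0,0,0],[0,0,0,0,0,0],[0,0,0,0,0,0],[0,0,0,0,0,0],[0,0,0,0,0,0],[0,0,0,0,0,0]]'
```

```text
time: 17.68
ee_pos: [0.6448, 0.0144, 0.0313]
tcp_rot: [179.9, 0.0, 98.0]
wrist_force: [-4.8, -0.3, 9.0]
opening: 0.0488
```

```bash
python3 -m handwheel '[[0,0,0,0,0,0],[0,0,0,0,0,0],[0,0,0,0,0,0],[0,0,-0.01,0,0,0],[0,0,-0.04,0,0,0],[0,0,-0.04,0,0,0],[0,0,-0.04,0,0,0],[0,0,-0.02,0,0,0]]' 0.6
python3 - <<'E'
from h import *
c=shot('wrist'); P=cloud(c)
m=(P[...,2]>.024)&(P[...,2]<.045); m[290:]=0
n,l,s,_=cv2.connectedComponentsWithStats(m.astype(np.uint8))
for k in range(1,n):
    if s[k,4]>300:
        q=P[l==k]; print(s[k],cv2.minAreaRect((q[:,:2]*1000).astype(np.float32)),np.percentile(q[:,2],[5,50,95]),np.polyfit(q[:,0],q[:,2],1),np.polyfit(q[:,1],q[:,2],1))
E
python3 -m handwheel '[[0,0,0,0,0,-7.1],[0,0,0,0,0,-7.1],[0,0,0,0,0,-7.1],[0,0,0,0,0,-7.1],[0,0,0,0,0,-7.1],[0,0,0,0,0,-7.1],[0,0,0,0,0,-7.1],[0,0,0,0,0,-7.1]]' 1
python3 -m handwheel '[[0,0,0,0,0,-7.1],[0,0,0,0,0,-7.1],[0,0,0,0,0,-7.1],[0,0,0,0,0,-7.1],[0,0,0,0,0,-1.2],[0,0,0,0,0,0],[0,0,0,0,0,0],[0,0,0,0,0,0]]'
```

```text
time: 18.35
ee_pos: [0.6451, 0.0144, 0.1852]
tcp_rot: [179.6, 0.0, 98.0]
wrist_force: [1.1, -0.3, 1.5]
opening: 0.0683
[  0   0  23  44 747] ((418.0813293457031, 119.42472076416016), (39.706329345703125, 10.618475914001465), 64.47533416748047) [0.02520243 0.03319471 0.04340942] [ 0.46456328 -0.16221597] [0.10340309 0.02096661]
[412  54  49  87 926] ((789.4218139648438, 109.80322265625), (29.776290893554688, 72.49105834960938), 9.180900573730469) [0.02539467 0.03508555 0.04410822] [-0.02057137  0.0509692 ] [0.00868644 0.03393709]
[ 229   98   56  154 8107] ((644.542236328125, 13.71441650390625), (50.101585388183594, 149.7510986328125), 8.009573936462402) [0.03079796 0.03195987 0.03307325] [0.00024107 0.03180416] [-0.00054434  0.03196992]
[  0 261  39  29 571] ((410.319580078125, -122.63677215576172), (15.02328872680664, 47.543121337890625), 52.23832702636719) [0.02508022 0.03377072 0.04125835] [0.03872545 0.01768311] [0.10660257 0.04656084]
time: 19.07
ee_pos: [0.6442, 0.0144, 0.1793]
tcp_rot: [180.0, 0.0, 155.2]
wrist_force: [0.2, -0.4, 0.5]
opening: 0.0856
time: 19.73
ee_pos: [0.6442, 0.0144, 0.1789]
tcp_rot: [-180.0, 0.0, -175.7]
wrist_force: [0.1, -0.2, 0.2]
opening: 0.0856
```

```bash
python3 -m handwheel '[[0.024,-0.0315,0,0,0,0],[0.024,-0.0315,0,0,0,0],[0.024,-0.0315,0,0,0,0],[0.024,-0.0315,0,0,0,0],[0.024,-0.0315,0,0,0,0],[0.024,-0.0315,0,0,0,0],[0.024,-0.0315,0,0,0,0],[0.024,-0.0315,0,0,0,0]]'
python3 -m handwheel '[[0.024,-0.0315,0,0,0,0],[0,0,0,0,0,0],[0,0,0,0,0,0],[0,0,0,0,0,0],[0,0,0,0,0,0],[0,0,0,0,0,0],[0,0,0,0,0,0],[0,0,0,0,0,0]]'
python3 - <<'E'
from h import *
c=shot('wrist'); save(c,'w5',None,1.2); P=cloud(c); np.savez('pics/w5.npz',P=P,img=c['img'])
m=(P[...,2]>.022)&(P[...,2]<.06)&(P[...,0]<.466); m[300:]=0; n,l,s,_=cv2.connectedComponentsWithStats(m.astype(np.uint8)); k=1+np.argmax(s[1:,4]); m=l==k;q=P[m]
print(s[k],cv2.minAreaRect((q[:,:2]*1000).astype(np.float32)),np.percentile(q[:,2],[5,50,95]),q.min(0),q.max(0),np.polyfit(q[:,0],q[:,1],1))
E
```

```text
time: 20.4
ee_pos: [0.471, -0.253, 0.179]
tcp_rot: [-180.0, 0.0, -175.7]
wrist_force: [0.4, 0.5, 0.7]
opening: 0.0854
time: 21.07
ee_pos: [0.4513, -0.2843, 0.1787]
tcp_rot: [180.0, -0.0, -175.5]
wrist_force: [-1.0, -0.4, 0.4]
opening: 0.0853
[ 240   90   31  113 3297] ((418.1348876953125, -291.1124572753906), (97.24351501464844, 25.883220672607422), 3.759324312210083) [0.03867482 0.04036906 0.04151263] [ 0.3691909  -0.3068993   0.03612769] [ 0.46596537 -0.27501079  0.04280818] [ 0.06583908 -0.31874772]
```

View pics/w5.png

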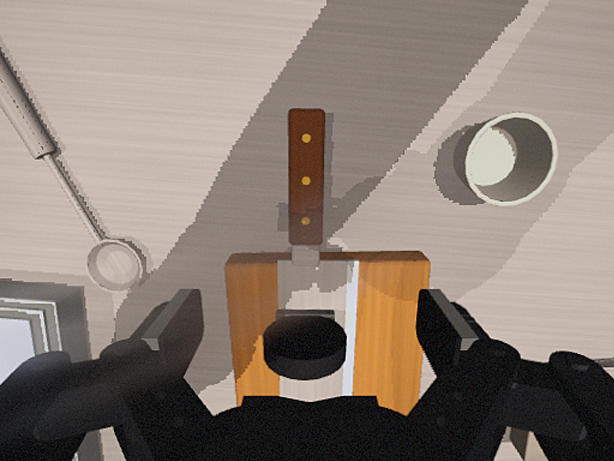

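Seen from the wrist, the cleaver handle is at (289-325, 109-245), with the gauge at (305,345) and the bright edge on the +y side. The fingers clear the board edge (row 255) and the gauge.

```bash
python3 -m handwheel '[[0.0057,-0.0046,0.01,0,0,0.6],[0,0,0.03,0,0,0],[0,0,0.03,0,0,0],[0,0,0.03,0,0,0],[0,0,0.025,0,0,0],[0,0,0.015,0,0,0],[0,0,0.0085,0,0,0],[0,0,0,0,0,0]]' 0.3
python3 -m handwheel '[[0,0,0,0,0,0],[0,0,0,0,0,0],[0,0,0,0,0,0],[0,0,0,0,0,0],[0,0,0,0,0,0],[0,0,0,0,0,0],[0,0,0,0,0,0],[0,0,0,0,0,0]]' -1 90
```

```text
time: 21.78
ee_pos: [0.4441, -0.2895, 0.0278]
tcp_rot: [179.9, -0.2, -176.2]
wrist_force: [-0.2, 0.5, -0.6]
opening: 0.0555
time: 22.45
ee_pos: [0.4461, -0.2904, 0.0317]
tcp_rot: [-179.9, 0.1, -176.2]
wrist_force: [-2.8, 0.8, 7.0]
opening: 0.0248
```

```bash
python3 -m handwheel '[[0,0,-0.01,0,0,0],[0,0,-0.02,0,0,0],[0,0,-0.03,0,0,0],[0,0,-0.03,0,0,0],[0,0,-0.02,0,0,0],[0,0,0,0,0,0],[0,0,0,0,0,0],[0,0,0,0,0,0]]'
cat > blade.py <<'E'
from h import *
o=monitor.get_obs();c=shot('top');P=cloud(c);tcp=o['ee_pos'];Rt=R.from_euler('xyz',o['tcp_rot'],degrees=True).as_matrix()
X=-Rt[:,0];Y=Rt[:,1];Z=-Rt[:,2]   # cleaver axes assumed aligned with the tool
L=(P-tcp)@np.c_[X,Y,Z]
m=(L[...,0]>.03)&(L[...,0]<.21)&(abs(L[...,1]-.01)<.05)&(abs(L[...,2])<.016)
n,l,s,_=cv2.connectedComponentsWithStats(m.astype(np.uint8)); m=l==1+np.argmax(s[1:,4])
q=L[m]; A=np.c_[q[:,:2],np.ones(len(q))]
k=np.ones(len(q),bool)
for _ in range(4):
    f=np.linalg.lstsq(A[k],q[k,2],rcond=None)[0]; e=q[:,2]-A@f; k=abs(e)<.004
print('tcp',tcp.round(4),o['tcp_rot'].round(2),'F',o['wrist_force'].round(2),'M',o['torque'].round(2))
print(len(q),k.sum(),'plane in tool: slope x,y deg',np.degrees(f[:2]).round(2),'z at grip',f[2].round(4),cv2.minAreaRect((q[k][:,:2]*1000).astype(np.float32)))
E
python3 blade.py
```

```text
time: 23.12
ee_pos: [0.445, -0.2898, 0.139]
tcp_rot: [180.0, -0.1, -176.2]
wrist_force: [-0.2, -0.1, -3.6]
opening: 0.0243
tcp [ 0.445  -0.2898  0.139 ] [ 1.7995e+02 -8.0000e-02 -1.7615e+02] F [-0.18 -0.11 -3.57] M [-0.06  0.26  0.  ]
1628 1564 plane in tool: slope x,y deg [-0.59  0.16] z at grip 0.0019 ((115.70651245117188, 10.696014404296875), (167.9639129638672, 67.91510009765625), 2.094583511352539)
```

```bash
python3 -m handwheel '[[0,0,0,0,0,3.8],[0,0.02,0,0,0,0],[-0.005,0.033,0,0,0,0],[-0.005,0.033,0,0,0,0],[-0.005,0.033,0,0,0,0],[-0.005,0.033,0,0,0,0],[-0.005,0.033,0,0,0,0],[-0.005,0.033,0,0,0,0]]'
python3 -m handwheel '[[-0.005,0.033,0,0,0,0],[-0.005,0.033,0,0,0,0],[-0.005,0.033,0,0,0,0],[-0.005,0.033,0,0,0,0],[-0.005,0.033,0,0,0,0],[-0.005,0.033,0,0,0,0],[-0.006,0.033,0,0,0,0],[-0.006,0.033,0,0,0,0]]'
python3 -m handwheel '[[-0.008,0.032,0,0,0,0],[-0.008,0.02,0,0,0,0],[0,0,0,0,0,0],[0,0,0,0,0,0],[0,0,0,0,0,0],[0,0,0,0,0,0],[0,0,0,0,0,0],[0,0,0,0,0,0]]'
python3 blade.py
```

```text
time: 23.83
ee_pos: [0.4744, -0.0703, 0.1386]
tcp_rot: [180.0, -0.1, -180.0]
wrist_force: [1.6, 0.3, -3.5]
opening: 0.0243
time: 24.5
ee_pos: [0.5162, 0.1936, 0.1384]
tcp_rot: [-180.0, -0.1, -179.9]
wrist_force: [1.2, -0.2, -2.7]
opening: 0.0244
time: 25.17
ee_pos: [0.533, 0.2433, 0.1403]
tcp_rot: [180.0, 0.0, 180.0]
wrist_force: [-0.7, -0.1, -3.2]
opening: 0.0246
tcp [0.533  0.2433 0.1403] [180.     0.   179.99] F [-0.74 -0.11 -3.2 ] M [-0.02  0.27  0.01]
788 777 plane in tool: slope x,y deg [-0.74 -0.15] z at grip 0.0021 ((155.02626037597656, 12.553024291992188), (88.3075180053711, 65.1765365600586), 2.427196741104126)
```

```bash
python3 -m handwheel '[[0,0,0.02,0,0,0],[0,0,0.025,0,0,0],[0,0,0.02,0,0,0],[0,0,0.015,0,0,0],[0,0,0.008,0,0,0],[0,0,0.004,0,0,0],[0,0,0,0,0,0],[0,0,0,0,0,0]]'
python3 -m handwheel '[[0,0,0.002,0,0,0],[0,0,0.001,0,0,0],[0,0,0.001,0,0,0],[0,0,0,0,0,0],[0,0,0,0,0,0],[0,0,0,0,0,0],[0,0,0,0,0,0],[0,0,0,0,0,0]]'
```

```text
time: 25.88
ee_pos: [0.5335, 0.2441, 0.0492]
tcp_rot: [180.0, 0.1, -180.0]
wrist_force: [0.1, 0.1, -3.8]
opening: 0.0248
time: 26.55
ee_pos: [0.5331, 0.2441, 0.0443]
tcp_rot: [180.0, 0.0, -180.0]
wrist_force: [0.0, -0.0, -2.9]
opening: 0.0247
```

```bash
python3 -m handwheel '[[0,0,0.001,0,0,0],[0,0,0.001,0,0,0],[0,0,0.001,0,0,0],[0,0,0,0,0,0],[0,0,0,0,0,0],[0,0,0,0,0,0],[0,0,0,0,0,0],[0,0,0,0,0,0]]'
```

```text
time: 27.22
ee_pos: [0.533, 0.2441, 0.0412]
tcp_rot: [180.0, 0.0, -180.0]
wrist_force: [0.5, -0.0, -3.9]
opening: 0.0242
```

```bash
python3 -m handwheel '[[0,0,0.001,0,0,0],[0,0,0,0,0,0],[0,0,0.001,0,0,0],[0,0,0,0,0,0],[0,0,0,0,0,0],[0,0,0,0,0,0],[0,0,0,0,0,0],[0,0,0,0,0,0]]'
```

```text
time: 27.88
ee_pos: [0.5331, 0.2441, 0.0395]
tcp_rot: [180.0, 0.0, -180.0]
wrist_force: [-3.3, -0.9, 4.6]
opening: 0.0247
```

```bash
python3 -m handwheel '[[0,0,-0.0019,2.5,0,0],[0,0,-0.0019,2.5,0,0],[0,0,-0.0019,2.5,0,0],[0,0,-0.0019,2.5,0,0],[0,0,0,0,0,0],[0,0,0,0,0,0],[0,0,0,0,0,0],[0,0,0,0,0,0]]'
```

```text
time: 28.55
ee_pos: [0.5333, 0.2448, 0.0469]
tcp_rot: [-170.1, 0.0, -180.0]
wrist_force: [-0.4, 3.7, 1.4]
opening: 0.0246
```

```bash
python3 -m handwheel '[[0,0,-0.0019,2.5,0,0],[0,0,-0.0019,2.5,0,0],[0,0,-0.0019,2.5,0,0],[0,0,-0.0019,2.5,0,0],[0,0,0,0,0,0],[0,0,0,0,0,0],[0,0,0,0,0,0],[0,0,0,0,0,0]]'; python3 blade.py
python3 - <<'E'
from h import *
c=shot('top');save(c,'t1',(110,60,270,200),4)
E
```

```text
time: 29.22
ee_pos: [0.5331, 0.2462, 0.0542]
tcp_rot: [-160.1, 0.0, -180.0]
wrist_force: [-0.9, 0.9, 2.2]
opening: 0.0244
tcp [0.5331 0.2462 0.0542] [-1.6010e+02  1.0000e-02 -1.7998e+02] F [-0.86  0.87  2.22] M [ 0.59 -0.14  0.1 ]
1114 1018 plane in tool: slope x,y deg [0.35 0.13] z at grip 0.0008 ((115.50193786621094, 18.130779266357422), (164.06417846679688, 84.69725799560547), 1.6977951526641846)
```

View pics/t1.png

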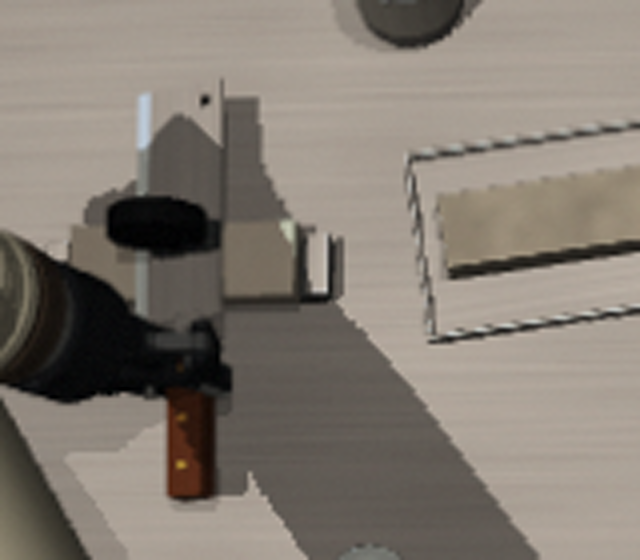

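The blade leans with its left edge on the stone and the gauge's housing sits over it at (155,222). Only the stone is beneath it, and the coarse stone lies in the tray. I'll let it settle, then check the lean from the free part of the blade and the fine stone's position.

```bash
python3 -m handwheel '[[0,0,0,0,0,0],[0,0,0,0,0,0],[0,0,0,0,0,0],[0,0,0,0,0,0],[0,0,0,0,0,0],[0,0,0,0,0,0],[0,0,0,0,0,0],[0,0,0,0,0,0]]'
python3 - <<'E'
from h import *
S=[]
for i in range(4):
    o=monitor.get_obs();S.append(np.r_[o['wrist_force'],o['torque'],o['tcp_rot'][0]])
    P=cloud(shot('top'))
    m=(P[...,0]>.655)&(P[...,0]<.722)&(P[...,1]>.234)&(P[...,1]<.278)&(P[...,2]>.03)&(P[...,2]<.075)
    q=P[m];k=np.ones(len(q),bool)
    for _ in range(4):
        A=np.c_[q[:,:2],np.ones(len(q))];f=np.linalg.lstsq(A[k],q[k,2],rcond=None)[0];k=abs(q[:,2]-A@f)<.005
    print(k.sum(),'pitch,lean deg',np.degrees(np.arctan(f[:2])).round(2))
s=(P[...,0]>.585)&(P[...,0]<.648)&(P[...,1]>.17)&(P[...,1]<.215)&(P[...,2]>.033)&(P[...,2]<.044);q=P[s]
print('fine near part x,y,z',q.min(0).round(4),q.max(0).round(4))
print(np.mean(S,0).round(2))
E
```

```text
time: 29.98
ee_pos: [0.5331, 0.2463, 0.0542]
tcp_rot: [-160.0, 0.0, -180.0]
wrist_force: [0.2, -0.4, 4.4]
opening: 0.0249
363 pitch,lean deg [  0.86 -19.18]
356 pitch,lean deg [  0.71 -19.23]
361 pitch,lean deg [  0.74 -19.8 ]
357 pitch,lean deg [  0.59 -20.06]
fine near part x,y,z [0.5913 0.1825 0.033 ] [0.6414 0.215  0.0437]
[ 9.0000e-02 -6.5000e-01  3.6700e+00  2.0000e-01 -3.4000e-01 -8.0000e-02
 -1.5999e+02]
```

```bash
python3 -c "
from workcell import monitor,order
print(order.job_done()); o=monitor.get_obs(); print(o['time'],o['tcp_rot'],o['wrist_force'],o['opening'])"
```

```text
the job is handed in; nothing more can be done
None
the job is handed in; nothing more can be done
```

The stones have changed places, and the job was handed in at about 30 s with the cleaver held at 20° on the fine stone. I moved the coarse stone via the bare bench in front of the holder. I laid the blade flat on the fine stone with about 8 N, then raised the spine about the resting edge.

Last checks before handing in:
- **Fine stone:** seated level in the holder, centred within about 1 mm. Its visible end had not moved after the tilt.
- **Coarse stone:** flat in the tray, within about 1 mm of the tray's centre.
- **Lean:** the tool read 20.0°. The top camera's depth gave 19.2 to 20.1°, and its first two readings were about 0.8° low but inside the 2.5° limit.
- **Lengthwise tilt:** under 1°.
- **Contact:** about 7 N of edge force on the stone, worked out from the wrist force.
- **Grip:** 90 N on the handle, and nothing but the stone visible under the blade in the top view.

I could not read the pointer itself, because the dial faces the tip, away from the cameras. The lean is judged from the blade and tool angle instead. The hand-in gave no verdict, and the arm's state could not be read afterwards.

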